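# Complete the model-plane kit without doubles

## Robot

A 7-joint arm with a two-finger parallel gripper is mounted at the origin on the work surface. World frame = base frame: x ahead of the robot, y to its left, z up, the work surface at z = 0. Lengths are in mm, angles in rad, forces in N, time in s.
With the tool pointing down it reaches from about 425 to 1025 mm from the base axis. Payload 3.6 kg.
Tool frame: the origin (TCP) lies at the very end of the fingers, on their centre line; the grasp point (between the pads) lies manip.grip_point_offset behind it (manip.grip_point_offset is the distance from the TCP to the grasp point, in mm); z points along the fingers, y is the line along which they close (so a half turn about z gives the same grasp; the last joint's range is limited). The gripper opens to 85 mm and grips with 20 to 120 N. Pads are 22 mm wide; open, the fingers measure 114 mm over their backs; the gripper's body (76 mm by 85 mm) begins 54 mm behind the grasp point. The pads swing forward as they close: fully open they stand 13 mm farther back than shut.
Start: joints at [-1.274, 0.591, 0.048, 1.609, -0.033, 0.943, -0.034], TCP at [275.498, 670.619, 231.302] pointing down, gripper open.
Joint ranges: [-2.69, 2.69], [-0.47, 2.24], [-1.27, 1.36], [0.19, 2.51], [-1.53, 4.68], [0.08, 2.07], [-3.09, 3.09]. Speed limits (rad/s): [2.57, 2.57, 3.14, 3.14, 3.14, 3.14, 3.14].

## Interface

Orientations are given as [roll, pitch, yaw] about the fixed x, y, z axes, in that order (R = Rz(yaw) Ry(pitch) Rx(roll)).
In Python, from cell import manip gives the robot as it stands. The module is installed in compiled form; this text tells all that it offers. Calls block until the motion is done:
- manip.reach(position, orientation): joint-space move of the TCP to a pose.
- manip.line_to(position, ori=None, speed=150): straight line of the TCP; ori=None keeps the orientation; speed is the mean speed in mm/s.
- manip.set_joints(angles): joint-space move.
- manip.command_gripper(opening, strength=None): finger opening in mm; strength is the grip in N (None keeps the last); returns when the fingers have stopped.
- manip.wait(seconds).
- manip.solve_ik(position, orientation): joint angles nearest the present ones, or None.
- manip.state(): the state.
- manip.camera(name): name is "side" or "top" or "wrist"; returns a dict with "pixels" (400x640x3 uint8, red, green, blue), "vfov" (degrees; the focal length in pixels is half the picture's height over the tangent of half this angle, whatever the lens; pixels are square), "cx", "cy" (the principal point, pixels), "extrinsics" (4x4, takes a point from camera to world coordinates); the wrist camera has in their place "mount" (4x4, takes a point from camera to tool coordinates, whose origin is the TCP and whose axes are the flange's). Camera axes: x right, y up, looking along -z (the intrinsics and any distortion apply to the point x, -y, -z); pixel columns grow to the right and rows downward; lengths in mm; the calibration is good to about 2 mm. A picture is of the moment at which its call begins: read the wrist's pose just before it. There is no depth.
A pose or a line that the arm cannot do raises manip.Unreachable and nothing moves.
- manip.sign_off(): hands the job in; it is judged then, once.
The state is a dict: "clock": time; "joint_pos": joint angles; "joint_vel": joint speeds; "tau": joint torques, N m; "position": TCP position; "tool_rot": TCP orientation; "contact_force": force on the tool from outside, world axes, zero at the start; "torque": the same for the moment, N m; "finger_gap": finger opening in mm; "grasp_force": force on a finger pad.
Only numpy, scipy, OpenCV 4.12 (cv2) and the standard library are available. Lean on these libraries where they do the work, as an engineer would, in place of code of your own. Each camera call takes 0.05 s, during which the arm holds its last target. There are 200 camera calls.

## Task

Complete the model-plane kit in the cardboard tray so that it holds exactly one fuselage, one drop tank, one engine and one wing. Two of the fuselage, tank and engine are already in it: stand one copy of the missing kind upright in the empty narrow bay and leave every other part where it is, doubles on the mat included. Slide the thin wing out over the robot-side end of its stand until it overhangs enough to be pinched by its edges, then lay it flat in the wide blue bay; disturb nothing else.

Things in the scene. Friction and masses are not known exactly. Their poses are not given: they have to be found in the camera images.
- tray: Fixed cardboard kit tray, 156 (x) by 305 mm (y), walls 3 mm thick, 10 mm high, inner floor 3 mm above the table. Three narrow grey-lined bays, 150 mm (x) by 60 mm (y), centred at y = -119.5, -56.5 and +6.5 mm; one wide blue-lined wing bay, 150 by 110 mm (y), centred at y = +94.5 mm; all at x = 0. Origin: centre of the underside, on the table; z up.
- stand: Fixed wooden wing stand left or right of the tray, 170 mm (x) by 76 mm (y). A channel 60 mm wide along x, open at both ends, carries the wing 45 mm above the table between dark rails 8 mm thick and 53 mm high, so its sides cannot be gripped inside. The wing leaves at the -x end (x = -85 mm), towards the robot. Origin: centre of the underside, on the table; z up.
- stand_groove (a point): Point in the stand's finger groove, mid-length, on its bottom, 25 mm above the table. The groove runs along x in the middle of the channel floor, 34 mm wide, 20 mm deep, open at both ends: closed fingertips can stand in it behind the wing's +x end, below the wing's level, and push the wing out.
- wing: Thin flat grey plate, 2.5 mm thick, 130 mm long (x): 56 mm wide (y) from x = -65 to +15 mm, 44 mm from +15 to +65 mm, red roundel near the narrow end. Loose, 30 to 60 g. Starts flat in the stand's channel, wide end to the stand's -x end. Overhanging by 45 mm it still lies stable and can be pinched by the wide end's long edges. Origin: middle of length and width, underside; z up.
- mat: Fixed green cutting mat with white grid lines, 275 (x) by 235 (y) by 3 mm, on the other side of the tray from the stand; four of the kit parts lie on it. Origin: centre of the underside.
- bay_1: Grey felt pad, 1 mm thick, that lines one narrow bay of the tray (fixed; which bay changes). Origin: on the bay's centre, 2 mm above the table; parts stand 1 mm above it. x along the bay.
- bay_2: Grey felt pad, 1 mm thick, that lines one narrow bay of the tray (fixed; which bay changes). Origin: on the bay's centre, 2 mm above the table; parts stand 1 mm above it. x along the bay.
- bay_3: Grey felt pad, 1 mm thick, that lines one narrow bay of the tray (fixed; which bay changes). Origin: on the bay's centre, 2 mm above the table; parts stand 1 mm above it. x along the bay.
- fuselage_1: Model fuselage, white body 34 mm wide with flat sides, 115 mm long in x (nose +x), from 8 to 44 mm above the underside, on a black 90 x 24 mm foot; blue tail fin 3 mm thick, 19 to 53 mm behind the origin, up to 62 mm. Loose, 60 to 120 g. Origin: mid underside, z up. Grip across y at the middle, 33 mm up. This copy starts on the mat.
- fuselage_2: Model fuselage, white body 34 mm wide with flat sides, 115 mm long in x (nose +x), from 8 to 44 mm above the underside, on a black 90 x 24 mm foot; blue tail fin 3 mm thick, 19 to 53 mm behind the origin, up to 62 mm. Loose, 60 to 120 g. Origin: mid underside, z up. Grip across y at the middle, 33 mm up. Identical second copy; it starts in a bay of the tray or on the mat.
- tank_1: Model drop tank, orange cylinder 34 mm across with pointed ends, 110 mm long along its x, axis 35 mm above the underside, on a dark grey foot 65 x 28 x 20 mm high. Loose, 50 to 95 g. Origin: mid underside, z up. Grip across y at the middle, 33 mm up. This copy starts on the mat.
- tank_2: Model drop tank, orange cylinder 34 mm across with pointed ends, 110 mm long along its x, axis 35 mm above the underside, on a dark grey foot 65 x 28 x 20 mm high. Loose, 50 to 95 g. Origin: mid underside, z up. Grip across y at the middle, 33 mm up. Identical second copy; it starts in a bay of the tray or on the mat.
- engine_1: Model jet engine, bright steel cylinder 38 mm across with a thinner copper nozzle at -x, 92 mm long along its x, axis 35 mm above the underside, on a black foot 60 x 30 x 18 mm high. Loose, 75 to 145 g. Origin: mid underside, z up. Grip across y at the middle, 33 mm up. This copy starts on the mat.
- engine_2: Model jet engine, bright steel cylinder 38 mm across with a thinner copper nozzle at -x, 92 mm long along its x, axis 35 mm above the underside, on a black foot 60 x 30 x 18 mm high. Loose, 75 to 145 g. Origin: mid underside, z up. Grip across y at the middle, 33 mm up. Identical second copy; it starts in a bay of the tray or on the mat.
- paint_jar: Closed glass paint jar with red cap, 44 mm across, 60 mm high, standing beyond the tray; bystander. Origin: centre of the underside.
- tub: Yellow closed plastic tub 90 x 120 x 50 mm beyond the tray; bystander. Origin: centre of the underside.
- brush: Flat paint brush 170 mm long lying between the robot and the tray; bystander. Origin: near its middle, on the underside.
Things that resemble listed ones, but are neither listed nor needed, are in the scene too. Leave any green or purple look-alike of the engine_1 alone.

How it is judged (in metres and radians):
On the way:
1. the wing has been slid along its stand and overhangs the robot-side end by at least 20 mm, still lying flat on the stand (x of wing in the frame of stand between -0.085 and -0.04 m and z of wing in the frame of stand between 0.041 and 0.049 m and angle between wing's own z axis and vertical below 0.08 rad), for 0.2 s.
At the end, for the whole second after the job is handed in: One fuselage, one tank and one engine stand upright (0.12 rad) on the floors of the narrow bays (5 mm; within 35 mm of mid-length), other copies outside the tray; the wing lies flat (0.08 rad, 5 mm) in the wide bay, within 30 mm (x) and 49 mm (y) of its middle; all at rest ((((x of fuselage_1 in the frame of tray between -0.035 and 0.035 m and y of fuselage_1 in the frame of tray between -0.145 and 0.032 m and z of fuselage_1 in the frame of tray between -0.002 and 0.008 m and angle between fuselage_1's own z axis and vertical below 0.12 rad and linear speed of fuselage_1 below 0.03 m/s) and (x of fuselage_2 in the frame of tray above 0.085 m or x of fuselage_2 in the frame of tray below -0.085 m or y of fuselage_2 in the frame of tray above 0.16 m or y of fuselage_2 in the frame of tray below -0.16 m)) or ((x of fuselage_2 in the frame of tray between -0.035 and 0.035 m and y of fuselage_2 in the frame of tray between -0.145 and 0.032 m and z of fuselage_2 in the frame of tray between -0.002 and 0.008 m and angle between fuselage_2's own z axis and vertical below 0.12 rad and linear speed of fuselage_2 below 0.03 m/s) and (x of fuselage_1 in the frame of tray above 0.085 m or x of fuselage_1 in the frame of tray below -0.085 m or y of fuselage_1 in the frame of tray above 0.16 m or y of fuselage_1 in the frame of tray below -0.16 m))) and (((x of tank_1 in the frame of tray between -0.035 and 0.035 m and y of tank_1 in the frame of tray between -0.145 and 0.032 m and z of tank_1 in the frame of tray between -0.002 and 0.008 m and angle between tank_1's own z axis and vertical below 0.12 rad and linear speed of tank_1 below 0.03 m/s) and (x of tank_2 in the frame of tray above 0.085 m or x of tank_2 in the frame of tray below -0.085 m or y of tank_2 in the frame of tray above 0.16 m or y of tank_2 in the frame of tray below -0.16 m)) or ((x of tank_2 in the frame of tray between -0.035 and 0.035 m and y of tank_2 in the frame of tray between -0.145 and 0.032 m and z of tank_2 in the frame of tray between -0.002 and 0.008 m and angle between tank_2's own z axis and vertical below 0.12 rad and linear speed of tank_2 below 0.03 m/s) and (x of tank_1 in the frame of tray above 0.085 m or x of tank_1 in the frame of tray below -0.085 m or y of tank_1 in the frame of tray above 0.16 m or y of tank_1 in the frame of tray below -0.16 m))) and (((x of engine_1 in the frame of tray between -0.035 and 0.035 m and y of engine_1 in the frame of tray between -0.145 and 0.032 m and z of engine_1 in the frame of tray between -0.002 and 0.008 m and angle between engine_1's own z axis and vertical below 0.12 rad and linear speed of engine_1 below 0.03 m/s) and (x of engine_2 in the frame of tray above 0.085 m or x of engine_2 in the frame of tray below -0.085 m or y of engine_2 in the frame of tray above 0.16 m or y of engine_2 in the frame of tray below -0.16 m)) or ((x of engine_2 in the frame of tray between -0.035 and 0.035 m and y of engine_2 in the frame of tray between -0.145 and 0.032 m and z of engine_2 in the frame of tray between -0.002 and 0.008 m and angle between engine_2's own z axis and vertical below 0.12 rad and linear speed of engine_2 below 0.03 m/s) and (x of engine_1 in the frame of tray above 0.085 m or x of engine_1 in the frame of tray below -0.085 m or y of engine_1 in the frame of tray above 0.16 m or y of engine_1 in the frame of tray below -0.16 m))) and x of wing in the frame of tray between -0.03 and 0.03 m and y of wing in the frame of tray between 0.045 and 0.144 m and z of wing in the frame of tray between -0.002 and 0.008 m and angle between wing's own z axis and vertical below 0.08 rad and linear speed of wing below 0.03 m/s); the robot touches nothing.
It fails at once if more than one fuselage, tank or engine is moved by over 30 mm (distance of each of fuselage_1, fuselage_2 from where it was at the start of the episode above 0.03 m or distance of each of fuselage_1, tank_1 from where it was at the start of the episode above 0.03 m or distance of each of fuselage_1, tank_2 from where it was at the start of the episode above 0.03 m or distance of each of fuselage_1, engine_1 from where it was at the start of the episode above 0.03 m or distance of each of fuselage_1, engine_2 from where it was at the start of the episode above 0.03 m or distance of each of fuselage_2, tank_1 from where it was at the start of the episode above 0.03 m or distance of each of fuselage_2, tank_2 from where it was at the start of the episode above 0.03 m or distance of each of fuselage_2, engine_1 from where it was at the start of the episode above 0.03 m or distance of each of fuselage_2, engine_2 from where it was at the start of the episode above 0.03 m or distance of each of tank_1, tank_2 from where it was at the start of the episode above 0.03 m or distance of each of tank_1, engine_1 from where it was at the start of the episode above 0.03 m or distance of each of tank_1, engine_2 from where it was at the start of the episode above 0.03 m or distance of each of tank_2, engine_1 from where it was at the start of the episode above 0.03 m or distance of each of tank_2, engine_2 from where it was at the start of the episode above 0.03 m or distance of each of engine_1, engine_2 from where it was at the start of the episode above 0.03 m).
It fails at once if a bystander (paint jar, tub or brush) is moved by over 30 mm (distance of any of paint_jar, tub, brush from where it was at the start of the episode above 0.03 m).
It also fails if it takes over 64 s, if anything falls off the work surface, if the arm or the gripper's body presses on something with over 40 N, if the wrist force passes 120 N, or if a joint passes its speed limit or range.

## Working session

There is one attempt and no reset: what is moved stays moved. The work goes in short steps, each a Python script; the robot and the scene stay as the last script left them, time stands still between calls to the robot, and variables do not carry over. Pictures are saved under pics/ and viewed, at most 10 in all, crops included, and the job is handed in when it is done.

```bash
mkdir -p pics; python3 - <<'E'
from cell import manip
import cv2,numpy as np,pickle
d={}
for n in("top","side"):
    c=manip.camera(n);d[n]=c
    cv2.imwrite(f"pics/{n}0.png",c["pixels"][:,:,::-1])
    print({k:v for k,v in c.items() if k!="pixels"})
c=manip.camera("wrist");print(c["mount"],c.keys(),manip.grip_point_offset,manip.state())
pickle.dump(d,open("c0.pkl","wb"))
E
```

```text
{'vfov': 51.530768271589295, 'cx': 314.0340881054911, 'cy': 189.0704986090448, 'extrinsics': array([[-2.39729403e-02,  9.98598610e-01, -4.71817126e-02,
         4.23753629e+02],
       [-9.99630605e-01, -2.45487403e-02, -1.16624245e-02,
         7.69726218e+01],
       [-1.28043325e-02,  4.68847013e-02,  9.98818239e-01,
         1.30145481e+03],
       [ 0.00000000e+00,  0.00000000e+00,  0.00000000e+00,
         1.00000000e+00]])}
{'vfov': 55.37817488678608, 'cx': 316.7609876125614, 'cy': 195.65143367141968, 'extrinsics': array([[ 9.99755400e-01, -1.17315753e-02, -1.87485918e-02,
         4.83225118e+02],
       [-9.84470640e-03,  5.23045583e-01, -8.52247851e-01,
        -7.72352759e+02],
       [ 1.98045780e-02,  8.52223966e-01,  5.22802152e-01,
         6.02295747e+02],
       [ 0.00000000e+00,  0.00000000e+00,  0.00000000e+00,
         1.00000000e+00]])}
[[ 1.88295301e-04  9.59278495e-01  2.82461916e-01  7.10018981e+01]
 [ 9.99999570e-01 -4.37031581e-04  8.17596158e-04  9.47795021e-01]
 [ 9.07747190e-04  2.82461641e-01 -9.59278165e-01 -1.43990999e+02]
 [ 0.00000000e+00  0.00000000e+00  0.00000000e+00  1.00000000e+00]] dict_keys(['pixels', 'vfov', 'cx', 'cy', 'mount']) 18.700000000000003 {'clock': 0.15, 'joint_pos': array([-1.27453172,  0.5919052 ,  0.0483131 ,  1.60956427, -0.03331539,
        0.9426764 , -0.03370273]), 'joint_vel': array([ 0.00056929, -0.00156804, -0.00041714, -0.00261993,  0.00065553,
       -0.00162212,  0.00075507]), 'tau': array([ 3.07765084e-03, -5.49248779e+01,  1.54965039e+00, -1.98453426e+01,
        9.57156066e-03,  5.65084949e-03, -1.17300507e-05]), 'position': array([275.21667487, 670.02420324, 230.39215654]), 'tool_rot': array([-3.13984663e+00,  8.70102606e-05,  2.75189283e+00]), 'contact_force': array([ 0.06283536,  0.11241612, -0.0504496 ]), 'torque': array([-0.05519183,  0.08020049,  0.01413432]), 'grasp_force': 0.0, 'finger_gap': 85.79622649603154}
```

View pics/top0.png

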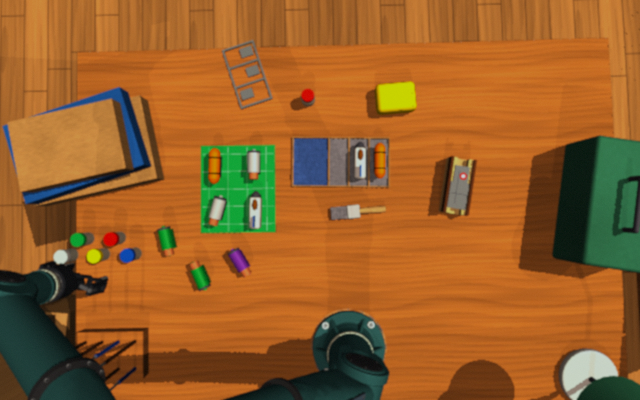

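View pics/side0.png

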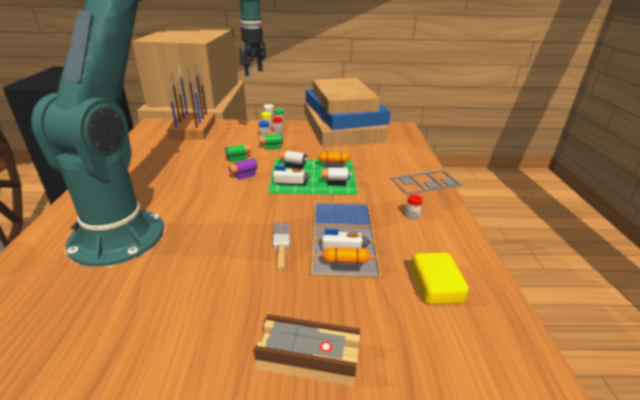

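The tray already holds a fuselage (359,162) and a tank (380,160), and the bay at (338,162) is empty, so the missing part is an engine. These could be taken for it:
- steel cylinder at (253,164)
- steel cylinder at (217,210)
- white fuselage on the mat at (255,212)
- green look-alikes at (166,240) and (199,276)
- purple look-alike at (238,262)

By the description it is one of the two steel cylinders with a copper nozzle. I'll check that in one close crop.

```bash
cat > h.py <<'E'
import numpy as np,cv2
def K(c):
    f=c["pixels"].shape[0]/2/np.tan(np.radians(c["vfov"])/2); return f
def ray(c,uv,z,E=None):
    E=c["extrinsics"] if E is None else E
    uv=np.atleast_2d(uv).astype(float);f=K(c)
    d=np.c_[(uv[:,0]-c["cx"])/f,-(uv[:,1]-c["cy"])/f,-np.ones(len(uv))]@E[:3,:3].T
    o=E[:3,3]; return (o+d*((z-o[2])/d[:,2])[:,None])[:,:2]
from scipy.spatial.transform import Rotation as R
def wristE(s,c):
    T=np.eye(4);T[:3,:3]=R.from_euler("xyz",s["tool_rot"]).as_matrix();T[:3,3]=s["position"]; return T@c["mount"]
E
python3 - <<'E'
import pickle,cv2
from h import *
d=pickle.load(open("c0.pkl","rb"));c=d["top"]
cv2.imwrite("pics/crop0.png",cv2.resize(c["pixels"][130:245,195:395,::-1],None,fx=4,fy=4,interpolation=cv2.INTER_CUBIC))
for n,uv,z in[("engA",(253,164),35),("engB",(217,210),35),("tank",(214,165),35),("fus",(255,212),44),("bay",(338,162),3),("blue",(310,162),3),("wing",(460,186),47),("standtop",(462,157),53),("standbot",(456,215),53),("trayTL",(292,138),10),("trayTR",(389,139),10),("trayBL",(291,186),10),("trayBR",(388,188),10)]:
    print(n,ray(c,uv,z).round(0))
E
```

```text
engA [[565. 278.]]
engB [[427. 390.]]
tank [[565. 398.]]
fus [[418. 273.]]
bay [[568.  15.]]
blue [[571. 103.]]
wing [[ 481. -349.]]
standtop [[ 568. -357.]]
standbot [[ 395. -332.]]
trayTL [[647. 157.]]
trayTR [[ 636. -146.]]
trayBL [[496. 164.]]
trayBR [[ 482. -138.]]
```

View pics/crop0.png

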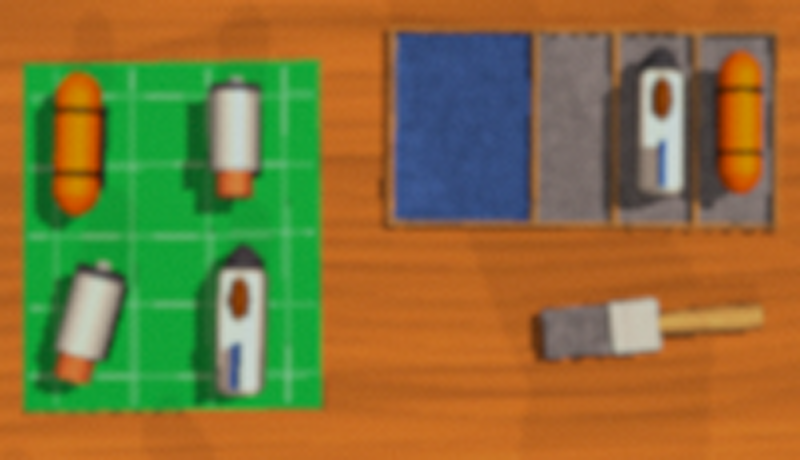

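The crop confirms two real engines, each bright steel with a copper nozzle at the -x end. I choose the one at top pixel (253,164), about (565,278) mm, because it has the most room. The empty bay is next to the blue one. Next are close looks from the wrist camera.

```bash
python3 - <<'E'
from cell import manip
from h import *
import pickle
out=[];ims=[]
q0=manip.state()["joint_pos"]
for y in(0,np.pi): print(y,manip.solve_ik([565,278,190],[np.pi,0,y]))
for p in([565,278,190],[568,40,230]):
    best=min((y for y in (0,np.pi) if manip.solve_ik(p,[np.pi,0,y]) is not None),key=lambda y:abs(manip.solve_ik(p,[np.pi,0,y])[6]))
    manip.reach(p,[np.pi,0,best]);manip.wait(.2)
    s=manip.state();c=manip.camera("wrist");out.append((s,c));ims.append(c["pixels"]);print(best,s["position"],s["tool_rot"],s["clock"],s["joint_pos"][6])
pickle.dump(out,open("w1.pkl","wb"))
cv2.imwrite("pics/w1.png",cv2.resize(np.vstack(ims)[:,:,::-1],(480,600),interpolation=cv2.INTER_AREA))
E
```

```text
0 [-1.01770019  0.62854023  0.73447471  1.88766667 -0.55706331  0.84102829
 -1.56404305]
3.141592653589793 [-0.51563544  0.51828941 -0.01913702  1.86542947  0.01378984  0.75800004
  1.02852202]
3.141592653589793 [564.61062717 279.28019333 190.0246937 ] [ 3.14110271e+00  1.62777305e-05 -3.13971826e+00] 2.1333 1.0284294621554868
0 [567.97011288  40.31127043 229.76498927] [-3.14119794e+00  5.01948491e-04  8.26475360e-04] 4.0667 -0.903005604600067
```

View pics/w1.png

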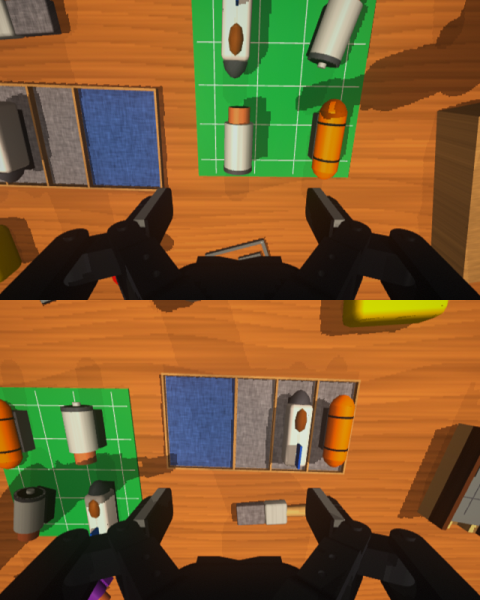

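Upper half: the engine is at about (317,187) full-resolution, clear of its neighbours. Lower half: the empty grey bay is at about (342,160), and the blue bay sits left of it.

```bash
cat >> h.py <<'E'
def blob(m,near):
    m=cv2.morphologyEx(m.astype(np.uint8)*255,cv2.MORPH_OPEN,np.ones((3,3)))
    cs,_=cv2.findContours(m,cv2.RETR_EXTERNAL,cv2.CHAIN_APPROX_NONE)
    cs=[k for k in cs if cv2.contourArea(k)>150]
    return max(cs,key=lambda k:cv2.pointPolygonTest(k,near,True))
def rect(c,k,z,E):
    w=ray(c,k.reshape(-1,2),z,E).astype(np.float32); (x,y),(a,b),t=cv2.minAreaRect(w)
    t=(t+45)%90-45
    return np.round([x,y,a,b],1),np.radians(t),w.mean(0)
E
python3 - <<'E'
import pickle
from h import *
(s1,c1),(s2,c2)=pickle.load(open("w1.pkl","rb"))
E=wristE(s1,c1);h=cv2.cvtColor(c1["pixels"],cv2.COLOR_RGB2HSV)
roi=np.zeros(h.shape[:2],bool);roi[135:238,285:350]=1
nong=~((h[...,0]>40)&(h[...,0]<85)&(h[...,1]>90))
m=roi&nong&(h[...,2]>110)&((h[...,1]<60)|(h[...,0]<20))
k=blob(m,(317,187));print("eng bbox",cv2.boundingRect(k),rect(c1,k,38,E))
E=wristE(s2,c2);h=cv2.cvtColor(c2["pixels"],cv2.COLOR_RGB2HSV)
b=(h[...,0]>100)&(h[...,0]<130)&(h[...,1]>90)&(h[...,2]>50)
k=blob(b,(265,160));print("blue w2",cv2.boundingRect(k),rect(c2,k,3,E))
g=(h[...,1]<60)&(h[...,2]>50)&(h[...,2]<160)
k=blob(g,(342,160));print("grey w2",cv2.boundingRect(k),rect(c2,k,3,E))
E=wristE(s1,c1);h=cv2.cvtColor(c1["pixels"],cv2.COLOR_RGB2HSV)
b=(h[...,0]>100)&(h[...,0]<130)&(h[...,1]>90)&(h[...,2]>50)
k=blob(b,(160,180));print("blue w1",cv2.boundingRect(k),rect(c1,k,3,E))
t=pickle.load(open("c0.pkl","rb"))["top"];h=cv2.cvtColor(t["pixels"],cv2.COLOR_RGB2HSV)
b=(h[...,0]>100)&(h[...,0]<130)&(h[...,1]>90)&(h[...,2]>50)
k=blob(b,(310,162));print("blue top",cv2.boundingRect(k),rect(t,k,3,None))
E
```

```text
eng bbox (299, 143, 36, 85) (array([567.2, 277.3,  34.7,  87.1]), np.float64(-0.016417056539793463), array([565.3767 , 277.49072], dtype=float32))
blue w2 (222, 102, 90, 120) (array([576.3, 104.3, 107.1, 146.6]), np.float64(-0.032464732636392934), array([579.2079 , 104.35413], dtype=float32))
grey w2 (314, 105, 51, 119) (array([573.5,  15.9,  57.2, 146.7]), np.float64(-0.031897612482260564), array([577.5205  ,  15.814017], dtype=float32))
blue w1 (106, 119, 107, 130) (array([576.9, 102.4, 105.9, 146.8]), np.float64(-0.03240587677630219), array([573.4571 , 102.76085], dtype=float32))
blue top (294, 139, 33, 46) (array([572.5, 102.8, 100.7, 142.3]), np.float64(-0.025330923024397684), array([573.39526, 101.9216 ], dtype=float32))
```

Measurements agree: engine at (567,277), yaw -0.016; bay at (573.5,16), yaw -0.032. Now I'll pick the engine.

```bash
python3 - <<'E'
from cell import manip
from h import *
ex,ey,yaw=567,277.3,-0.016
cands={y:manip.solve_ik([ex,ey,130],[np.pi,0,y+yaw]) for y in(0,np.pi)};print(cands)
b=0 if cands[0] is not None and abs(cands[0][6])<2.6 and abs(cands[0][2])<1 else np.pi
manip.reach([ex,ey,130],[np.pi,0,b+yaw]);manip.command_gripper(62)
manip.line_to([ex,ey,16.5],speed=120)
manip.command_gripper(20,40);s=manip.state();print(b,s["position"],s["finger_gap"],s["grasp_force"],s["contact_force"],s["clock"])
manip.line_to([ex,ey,120],speed=150);s=manip.state();print(s["finger_gap"],s["grasp_force"],s["clock"],s["joint_pos"])
p=manip.solve_ik([573.5,16,120],[np.pi,0,b-.032]);print(p)
c=manip.camera("wrist");cv2.imwrite("pics/w2.png",c["pixels"][:,:,::-1])
E
```

```text
{0: array([-1.17164497,  0.89160374,  1.07271906,  1.92839996, -0.98014828,
        0.96662621, -1.19829118]), 3.141592653589793: array([-0.70504957,  0.61238636,  0.25809293,  1.90893081, -0.24469366,
        0.65053902,  1.25863147])}
3.141592653589793 [567.59696341 277.67376175  17.53603208] 37.03247361216046 39.92301106452942 [-0.97588926  0.58346253  6.38234861] 7.7833
37.096277729735995 40.06572782993317 8.625 [-0.7016636   0.62672714  0.25310196  1.9150383  -0.25141219  0.63207337
  1.26448321]
[-0.26637067  0.56664243  0.22148001  2.04263316 -0.22573252  0.55489862
  1.65293454]
```

View pics/w2.png

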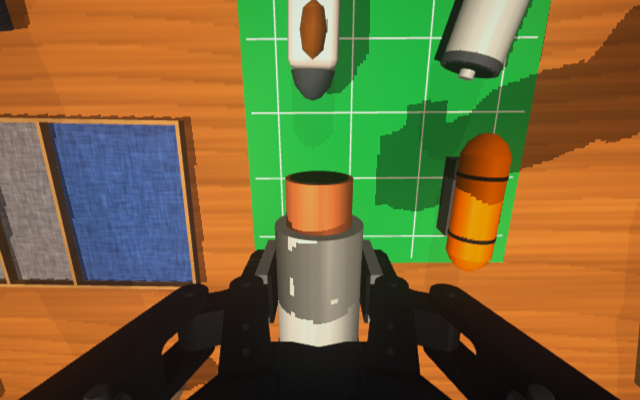

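The engine is held level between the fingers, at about (318,270), and its neighbours are undisturbed. Now I'll place it.

```bash
python3 - <<'E'
from cell import manip
from h import *
x,y=573.5,16.;o=[np.pi,0,np.pi-.032]
manip.reach([x,y,120],o)
manip.line_to([x,y,40],speed=150);manip.line_to([x,y,18.],speed=40);manip.wait(.15)
s=manip.state();print(s["position"],s["contact_force"],s["clock"])
manip.command_gripper(50);manip.wait(.1)
manip.line_to([x,y,130],speed=150)
p=[575,-20,230];manip.reach(p,o)
s=manip.state();c=manip.camera("wrist");cv2.imwrite("pics/w3.png",c["pixels"][:,:,::-1]);print(s["clock"])
# look at stand
for yw in(0,np.pi): print(manip.solve_ik([480,-345,230],[np.pi,0,yw-.14]))
manip.reach([440,-345,230],[np.pi,0,0-.14]);manip.wait(.2)
s=manip.state();c=manip.camera("wrist");t=manip.camera("top");import pickle;pickle.dump((s,c,t),open("w4.pkl","wb"))
cv2.imwrite("pics/w4.png",c["pixels"][:,:,::-1]);print(s["clock"],s["joint_pos"])
a,b=[cv2.imread(f"pics/w{i}.png") for i in(3,4)]
cv2.imwrite("pics/w34.png",cv2.resize(np.vstack([a,b]),(480,600),interpolation=cv2.INTER_AREA))
E
```

```text
[573.48852341  15.93170351  17.88835594] [-0.05948053 -0.30287609 -0.94163106] 11.2333
13.025
[-0.19191344  0.72924459  1.18635633  1.94838401 -0.79906097  1.03885848
 -0.34851346]
[ 0.28728671  0.44364915  0.35502747  1.93048509 -0.20893314  0.80290195
  2.18742193]
14.9917 [-0.18146569  0.68090257  1.18688067  2.01674873 -0.7723899   0.99152331
 -0.30935598]
```

View pics/w34.png

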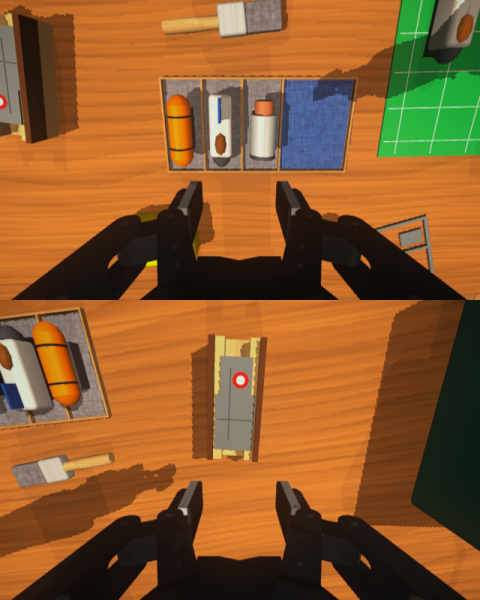

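The engine stands upright in its bay at about (351,180), beside the fuselage and tank. The wing lies in the stand at about (312,138), roundel end farther away. Now I'll measure the wing and the rails.

```bash
python3 - <<'E'
import pickle
from h import *
s,c,t=pickle.load(open("w4.pkl","rb"));E=wristE(s,c);h=cv2.cvtColor(c["pixels"],cv2.COLOR_RGB2HSV)
g=(h[...,1]<70)&(h[...,2]>70)
red=((h[...,0]<8)|(h[...,0]>172))&(h[...,1]>150)
roi=np.zeros(g.shape,bool);roi[40:215,270:365]=1
k=blob(g&roi,(310,150));r=rect(c,k,47.5,E);print("wing",cv2.boundingRect(k),r)
(x,y,_,_),th,_=r;w=ray(c,k.reshape(-1,2),47.5,E)-[x,y]
u=np.array([np.cos(th),np.sin(th)]);v=np.array([-u[1],u[0]]);a=w@u;b=w@v
for lo in(-60,-40,-20,0,20,30,45,60):
    q=b[abs(a-lo)<6];print(lo,q.min().round(1),q.max().round(1))
# channel / rail edges: sample rows across perpendicular at z=53 by value
for xx in(-60,0,50):
    f=K(c);P=np.array([[x+u[0]*xx+v[0]*q,y+u[1]*xx+v[1]*q,53,1] for q in np.arange(-60,60,2)])
    pc=(np.linalg.inv(E)@P.T).T;uu=c["cx"]+f*pc[:,0]/-pc[:,2];vv=c["cy"]-f*pc[:,1]/-pc[:,2]
    print(xx,[(int(q),int(h[int(round(j)),int(round(i)),2])) for q,i,j in zip(np.arange(-60,60,2),uu,vv)])
# along x at the middle, z=45
P=np.array([[x+u[0]*q+v[0]*24,y+u[1]*q+v[1]*24,45,1] for q in np.arange(-120,120,4)]);pc=(np.linalg.inv(E)@P.T).T
uu=c["cx"]+f*pc[:,0]/-pc[:,2];vv=c["cy"]-f*pc[:,1]/-pc[:,2]
print([(int(q),*h[int(round(j)),int(round(i))].tolist()) for q,i,j in zip(np.arange(-120,120,4),uu,vv)])
E
```

```text
wing (286, 75, 54, 125) (array([ 483.4, -343.7,   55.2,  129.4]), np.float64(-0.1897935040358595), array([ 484.4722, -343.8906], dtype=float32))
-60 -27.5 27.3
-40 -27.3 27.6
-20 -27.5 27.1
0 -27.4 27.5
20 -25.0 23.5
30 -21.8 20.9
45 -21.8 21.4
60 -21.9 21.6
-60 [(-60, 222), (-58, 222), (-56, 223), (-54, 223), (-52, 224), (-50, 224), (-48, 224), (-46, 224), (-44, 223), (-42, 224), (-40, 224), (-38, 127), (-36, 115), (-34, 118), (-32, 118), (-30, 95), (-28, 103), (-26, 92), (-24, 143), (-22, 140), (-20, 140), (-18, 140), (-16, 140), (-14, 140), (-12, 141), (-10, 141), (-8, 141), (-6, 140), (-4, 140), (-2, 140), (0, 139), (2, 139), (4, 139), (6, 139), (8, 140), (10, 139), (12, 139), (14, 139), (16, 138), (18, 138), (20, 138), (22, 139), (24, 138), (26, 137), (28, 160), (30, 86), (32, 117), (34, 116), (36, 117), (38, 117), (40, 131), (42, 129), (44, 129), (46, 129), (48, 128), (50, 127), (52, 127), (54, 127), (56, 128), (58, 128)]
0 [(-60, 206), (-58, 208), (-56, 200), (-54, 197), (-52, 200), (-50, 204), (-48, 205), (-46, 207), (-44, 207), (-42, 207), (-40, 208), (-38, 183), (-36, 116),
[... 1724 characters left out ...]
38), (-20, 13, 44, 111), (-16, 19, 40, 139), (-12, 22, 40, 139), (-8, 20, 44, 140), (-4, 20, 42, 140), (0, 20, 42, 140), (4, 20, 42, 140), (8, 20, 40, 139), (12, 20, 43, 141), (16, 17, 156, 170), (20, 18, 159, 180), (24, 24, 133, 227), (28, 24, 133, 226), (32, 18, 156, 181), (36, 24, 129, 229), (40, 24, 131, 227), (44, 18, 155, 183), (48, 24, 133, 227), (52, 21, 147, 210), (56, 17, 162, 180), (60, 24, 133, 225), (64, 24, 133, 227), (68, 24, 132, 226), (72, 24, 132, 226), (76, 24, 133, 226), (80, 24, 134, 225), (84, 24, 134, 225), (88, 24, 133, 224), (92, 13, 201, 200), (96, 13, 201, 207), (100, 13, 202, 202), (104, 13, 201, 206), (108, 13, 202, 197), (112, 13, 203, 195), (116, 13, 201, 200)]
```

```bash
python3 -c "
import cv2;a=cv2.imread('pics/w4.png')[30:225,240:380];cv2.imwrite('pics/w4c.png',cv2.resize(a,None,fx=3,fy=3,interpolation=cv2.INTER_CUBIC))"
```

```text
(no output)
```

View pics/w4c.png

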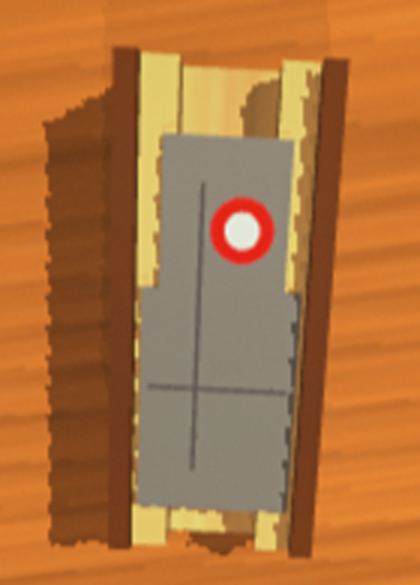

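The wing is centred at (483.4,-343.7) with yaw -0.19, and the rails run straight along it. The stand spans -82 to +90 mm along the wing axis. Now I'll push with closed fingers in the groove, aligned along the stand.

```bash
python3 - <<'E'
from cell import manip
from h import *
import pickle
th=-.19;C=np.array([483.4,-343.7]);u=np.array([np.cos(th),np.sin(th)])
P=lambda a,z:[*(C+a*u),z]
manip.command_gripper(0,40)
qs={y:manip.solve_ik(P(92,120),[np.pi,0,th+y]) for y in(np.pi/2,-np.pi/2)}
print(qs);q0=manip.state()["joint_pos"]
y=min((y for y in qs if qs[y] is not None),key=lambda y:abs(qs[y]-q0).max());o=[np.pi,0,th+y]
manip.reach(P(92,120),o);manip.line_to(P(92,33),speed=120);manip.wait(.1)
s=manip.state();print(s["position"],s["contact_force"],s["clock"])
manip.line_to(P(75,33),speed=60);print(manip.state()["contact_force"])
manip.line_to(P(22,33),speed=35);manip.wait(.1);s=manip.state();print(s["position"],s["contact_force"],s["clock"])
manip.line_to(P(28,33),speed=60);manip.line_to(P(28,110),speed=150)
manip.reach([430,-340,230],[np.pi,0,th]);manip.wait(.2)
s=manip.state();c=manip.camera("wrist");pickle.dump((s,c),open("w5.pkl","wb"))
cv2.imwrite("pics/w5.png",c["pixels"][:,:,::-1]);print(s["clock"])
E=wristE(s,c);h=cv2.cvtColor(c["pixels"],cv2.COLOR_RGB2HSV)
g=(h[...,1]<70)&(h[...,2]>70);roi=np.zeros(g.shape,bool);roi[60:300,255:385]=1
k=blob(g&roi,(312,190));r=rect(c,k,47.5,E);print("wing",cv2.boundingRect(k),r,"a=",(r[0][:2]-C)@u)
E
```

```text
{1.5707963267948966: array([ 0.10228799,  0.7474607 ,  0.61442011,  1.81438046, -0.59596509,
        0.77282274,  0.8418298 ]), -1.5707963267948966: array([-0.18949487,  1.13780399,  1.32508229,  1.82621477, -1.19223887,
        1.24543991, -1.81204029])}
[ 574.36441263 -361.7270573    34.05741592] [ 0.37352286 -0.3983368  -0.12507468] 17.6667
[ 0.53573955  0.13159903 -0.06658888]
[ 505.15996436 -347.84942908   32.97578769] [0.5949195  0.40424116 0.82057071] 19.8667
22.1417
wing (289, 122, 50, 115) (array([ 428.2, -332.8,   55.2,  129.4]), np.float64(-0.1708776034452447), array([ 428.7636 , -333.74503], dtype=float32)) a= -56.265195733717164
```

View pics/w5.png

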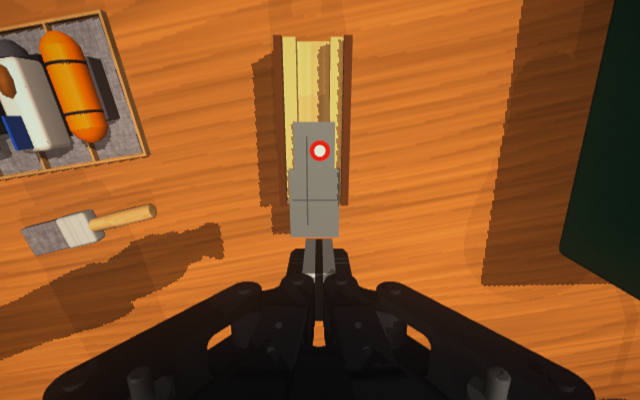

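The wing now overhangs by about 40 mm and lies flat. It is centred at (428,-333), yaw about -0.175, with its wide end at pixel row 236. I'll pinch it near the fingertips so it can be set down low.

```bash
python3 - <<'E'
from cell import manip
from h import *
import pickle
th=-.178;C=np.array([428.2,-332.8]);u=np.array([np.cos(th),np.sin(th)]);p=C-46*u
qs={y:manip.solve_ik([*p,120],[np.pi,0,th+y]) for y in(0,np.pi)};print(qs)
q0=manip.state()["joint_pos"]
y=min((y for y in qs if qs[y] is not None),key=lambda y:abs(qs[y]-q0).max());o=[np.pi,0,th+y]
manip.command_gripper(80)
manip.reach([*p,120],o);manip.line_to([*p,33],speed=120);manip.wait(.1)
s=manip.state();print(s["position"],s["contact_force"],s["clock"])
manip.command_gripper(40,45);s=manip.state();print(s["finger_gap"],s["grasp_force"],s["contact_force"])
manip.line_to([*p,60],speed=50);manip.line_to([*p,130],speed=120);s=manip.state();print(s["finger_gap"],s["grasp_force"],s["clock"],y)
c=manip.camera("wrist");cv2.imwrite("pics/w6.png",c["pixels"][:,:,::-1]);pickle.dump((s,c),open("w6.pkl","wb"))
for yy in(0,np.pi):print(manip.solve_ik([530.3,104.9,130],[np.pi,0,-.032+yy]))
E
```

```text
{0: array([-0.05379187,  0.7315223 ,  0.99411729,  2.21733574, -0.98127009,
        0.73918817, -0.11490339]), 3.141592653589793: array([ 0.99958957,  0.53475531, -0.51582272,  2.17440757,  0.50314817,
        0.54840297,  1.49938771])}
[ 383.47903761 -325.18075053   33.78727311] [ 0.87917919 -0.30547524 -0.78185315] 24.4583
53.74641186193978 46.2548303604126 [0.04453318 0.8314593  4.19711536]
53.94794794423732 47.23449647426605 26.25 0
[-0.9692593   0.79510657  1.0703882   2.13013719 -0.98929671  0.84746539
 -0.87541662]
[-0.17530251  0.51084842 -0.13948931  2.09796612  0.13242735  0.5408036
  1.12791956]
```

View pics/w6.png

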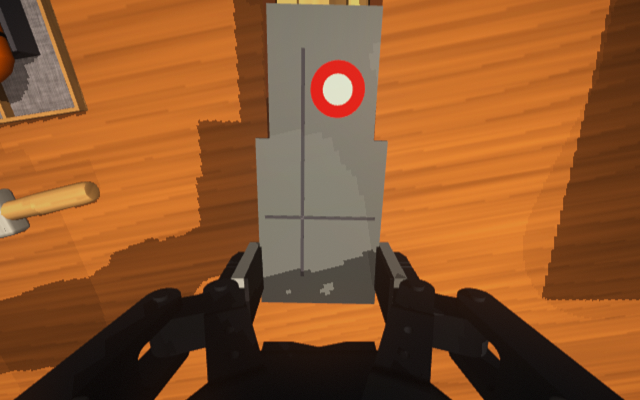

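The wing is held level at its wide end, at about (320,275), near the fingertips. Now I'll lower it into the blue bay, checking force on the way down.

```bash
python3 - <<'E'
from cell import manip
from h import *
import pickle
x,y=530.3,104.9;o=[np.pi,0,-.032]
manip.reach([x,y,130],o);manip.line_to([x,y,25],speed=110);manip.wait(.15)
f0=manip.state()["contact_force"];print(f0)
for z in np.arange(12,-7,-2.):
    manip.line_to([x,y,z] if z<12 else [x,y,12],speed=30)
    s=manip.state();df=s["contact_force"]-f0;print(z,s["position"][2].round(1),df.round(1))
    if abs(df[2])>2.5: break
manip.wait(.2);manip.command_gripper(64);manip.wait(.3)
manip.line_to([x,y,130],speed=120)
manip.reach([560,30,230],[np.pi,0,0]);manip.wait(.2)
s=manip.state();c=manip.camera("wrist");cv2.imwrite("pics/w7.png",c["pixels"][:,:,::-1])
print(s["clock"]);E=wristE(s,c);h=cv2.cvtColor(c["pixels"],cv2.COLOR_RGB2HSV)
pickle.dump((s,c),open("w7.pkl","wb"))
E
```

```text
[-0.06427648  0.56537289  0.16794653]
12.0 11.8 [-0.1 -0.7 -0.9]
10.0 10.0 [-0.9 -0.8 -0.3]
8.0 7.9 [ 0.6 -0.5 -0.7]
6.0 5.9 [ 0.3 -0.3 -0.4]
4.0 3.9 [-0.1 -1.  -0.4]
2.0 1.9 [ 0.4  0.2 -0.7]
0.0 -0.1 [ 0.1  0.4 -0.5]
-2.0 -0.6 [-3.2  0.2 12.5]
34.35
```

View pics/w7.png

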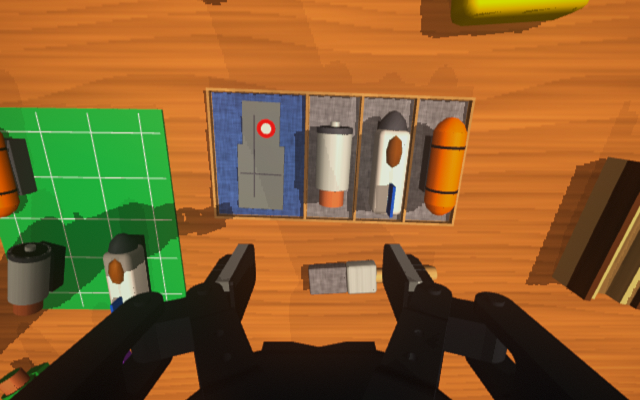

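The wing lies flat in the blue bay at (262,155), with blue showing all round it. The engine (333,165), fuselage (394,165) and tank (446,165) stand upright in their bays, and the robot is clear of everything.

```bash
python3 -c "
from cell import manip
print(manip.sign_off())"
```

```text
the job is handed in; nothing more can be done
None
```

I handed the job in at about 34 s of the 64 s: the missing engine stands in the empty narrow bay and the wing lies flat in the blue bay, both confirmed in the last picture, but sign-off returned no verdict.

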